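# Refit the cover of a control box and hold it on its seal

## Robot

A 7-joint arm with a two-finger parallel gripper is mounted at the origin on a cart in front of the work surface, level with it; the furniture and walls round the work are solid. World frame = base frame: x ahead of the robot, y to its left, z up, the work surface at z = 0. Lengths are in m, angles in rad, forces in N, time in s.
With the tool pointing down it reaches from about 0.4 to 0.925 m from the base axis. Payload 4.1 kg.
Tool frame: the origin (TCP) lies between the finger pads; the fingertips stand 14 mm ahead of it and the grasp point (between the pads) lies 5 mm behind it; x points along the fingers, y is the direction in which the jaws open and shut, and the axes are right-handed (so a half turn about x gives the same grasp; the last joint's range is limited). The gripper opens to 85 mm and grips with 20 to 120 N. Pads are 22 mm wide; open, the fingers measure 114 mm over their backs; the gripper's body (76 mm by 85 mm) begins 54 mm behind the grasp point. The pads swing forward as they close: fully open they stand 13 mm farther back than shut.
Start: joints at [-1.372, 0.398, 0.045, 1.537, -0.019, 1.207, -0.051], TCP at [0.191, 0.621, 0.245] pointing down, gripper open.
Joint ranges: [-2.82, 2.82], [-0.49, 2.23], [-1.37, 1.46], [0, 2.46], [-1.36, 4.5], [0.23, 2], [-2.94, 2.94]. Speed limits (rad/s): [2.57, 2.57, 3.14, 3.14, 3.14, 3.14, 3.14].

## Interface

Orientations are given as a rotation vector (axis times angle).
In Python, from plant import * gives the robot as it stands.
- The arm moves only by the shell command python3 -m pendant 'ROWS' [OPENING] [FORCE]. ROWS is JSON, a list that holds one entry, the list of rows, each a list of 6 numbers: the shift along the tool's x, y, z scaled (see below), then the turn, a rotation vector about the tool's x, y, z scaled (see below). A call has 1 to 12 rows; each row shifts and turns the commanded pose from where the row before left it, along the tool's axes as they then stand; what a row does not reach is not made up. The controller multiplies each number of a shift by 50 mm and each number of a turn by 8 degrees. A row lasts 1/10 s, in which the tool goes at most 50 mm and 8.59 degrees, less where a joint would pass 70% of its speed; a pose out of reach is approached as far as the arm can. A call with a number of a shift or a turn outside -1 to 1 is refused whole. A call with a gripper value outside its range is refused whole. OPENING is the opening, from -1 (shut) to 1 (fully open), so that 0 is half open, set as the call begins (- or left out, the last holds). The fingers move at their own pace and stop on an object; FORCE is the grip in N (left out, the last holds). Time passes only in rows, so rows that do not move let the fingers close. It gives the time, the measured TCP pose, the force and the opening at its end, in the units of the state.
- get_obs(): the state, without advancing time (a new reading comes with each control period).
- grab_frame(name): name is "scene" or "top"; returns the picture (420x560x3 uint8, red, green, blue); there is no depth.
- camera_model(name): a dict with "fx", "fy", "cx", "cy" (pixels), "eye" and "orientation" of the camera in the world. Camera axes: x right, y up, looking along -z (the intrinsics and any distortion apply to the point x, -y, -z); pixel columns grow to the right and rows downward; lengths in m; the calibration is good to about 2 mm. A picture is of the moment at which its call begins. camera_model takes no time and is no camera call.
- job_done(): hands the job in, once; it reports no verdict.
Trained networks look in the newest picture that a camera, given by its name, has taken for a name from the list of things; names that differ only in an ending like _2 or _b are one class to them, and where a whole thing is asked for, a point or a joint stands for the part that bears it (a point fixed in the world has none). Each returns a list of dicts, best first, with "conf" (0 to 1); they miss things now and then, are a little off and sometimes report something else, mostly with a low value. They report only what shows in the picture. A call takes as long as a camera call.
- spot_in(camera, target): "extent" ([left, top, right, bottom] in pixels, round what is visible of it).
- masks_of(camera, target): "pixels" (420x560 bool, what is visible of it) and "extent" ([left, top, right, bottom] in pixels, round what is visible of it).
- landmark_of(camera, target): "pixel" ([column, row] in pixels: a listed point, or the origin of a listed thing).
The state is a dict: "time_s": time; "joint_pos": joint angles; "joint_velocities": joint speeds; "joint_efforts": joint torques, N m; "tcp_pos": TCP position; "tool_rot": TCP orientation; "wrist_force": force on the tool from outside, world axes, zero at the start; "wrist_torque": the same for the moment, N m; "finger_gap": finger opening in m.
Only numpy, scipy, OpenCV 4.12 (cv2) and the standard library are available. Lean on these libraries where they do the work, as an engineer would, in place of code of your own. Each camera call takes 0.05 s, during which the arm holds its last target.

## Task

Close the open grey control box with the blue cover: lower it (do not drop it) over the two locating pins, with the red wing of the quarter-turn fastener coming up through the slot, until it rests flush on the seal. Then turn the wing a quarter turn clockwise until the slot in its top lines up with the two white marks on the cover, and finish while holding the cover pressed firmly down against the box's frame with the gripper, squeezing the springy seal flat and not letting go. Leave the stopper, the sample glass and the reagent bottles where they are.

Things in the scene. Friction and masses are not known exactly. Their poses are not given: they have to be found in the camera images.
- housing: Open grey control box, fixed to the worktop, 130 (own x) x 230 (own y) x 60 mm high; origin at the centre of its underside, z up; switch and lamps on its -x face. Its rim (the frame) is 20 mm wide. Two steel locating pins stand on the rim at own x = +45 and -45, y = -101 mm; the fastener stands at own x = 0, y = +66 mm.
- pin_tip (a point): Tip of the locating pin at the housing's own x = +45 mm. Both pins are 8 mm thick and tapered; their tips are 38 mm above the rim.
- seat (a point): Centre of the box's opening at the height of the rim (60 mm above the worktop); axes as the housing's. The cover is home when its origin is here and its axes agree with the housing's (up to 5 mm higher while only resting on the seal).
- seal_top (a point): Centre of the black springy rubber seal ring just inside the rim, at the height of its top: 5 mm above the rim when free. It yields 1 mm per 2.5 N (12.5 N in all, the cover's weight included); then the cover meets the rigid rim.
- wing_top (a point): Centre of the top of the red fastener wing, on its turning axis, 33 mm above the rim; turns with the wing. The wing is an upright block 12 mm thick (own x), 30 mm long (own y), 20 mm high, its lower edge 13 mm above the rim, on a 10 mm stalk, with a black slot along its top. A cover resting on the seal leaves about 4 mm free under it.
- fastener (a joint): Turn of the wing in rad, clockwise seen from above: about 0 = wing along the housing's y (passes through the cover's slot), 1.571 = stop, wing along the housing's x, locked across the slot and in line with the white marks. It turns with slight friction and stays where it is left.
- cover: Loose blue cover plate 126 (own x) x 222 (own y) x 5 mm, about 0.3 kg, lying the right way up on the worktop; origin at the centre of its underside, z up. Two 10 mm through holes at own x = +45 and -45, y = -101 mm; one slot 18 (x) x 36 (y) mm at x = 0, y = +66 mm, with a white mark on each side of it in x. A black U-shaped handle stands in its centre.
- handle_top (a point): Centre of the top of the cover's handle, 35 mm above the cover's underside. The handle's bar is 14 mm wide (cover's x), 50 mm long (cover's y) and 13 mm high, on two posts of the same width at its ends, 30 mm above the plate in all.
- slot (a point): Centre of the cover's slot, at the plate's upper face.
- stopper: Red rubber stopper, 31 mm across, 30 mm high, a bystander; origin at the centre of its underside.
- sample_glass: Sample glass with layered contents, 49 mm across, 77 mm high, a bystander; origin at the centre of its underside.
- reagent: Clear reagent bottle with black cap, the front one of three, 57 mm across, 121 mm high, a bystander; origin at the centre of its underside.

How it is judged:
On the way, in this order (a step that is already met when the one before it is completed fails the run):
1. the cover rests flush on the box over both pins, the wing through its slot, not yet turned (z of cover in the frame of seat between -0.003 and 0.0065 m and horizontal distance between cover and seat below 0.004 m and angle between cover's own z axis and vertical below 0.03 rad and value of joint fastener below 0.5 rad), for 0.2 s.
2. the wing is turned across the slot, in line with the marks, with the cover still flush (value of joint fastener above 1.38 rad and z of cover in the frame of seat between -0.003 and 0.0075 m and horizontal distance between cover and seat below 0.004 m), for 0.2 s.
At the end, for the whole second after the job is handed in: The wing is turned to within 0.19 rad of its stop; the cover sits over the pins (within 4 mm of home in plan, level within 0.03 rad) with its underside at most 1.8 mm above the rim, so the seal is squeezed, and the robot is still pressing on the cover with more than 3 N (value of joint fastener above 1.38 rad and z of cover in the frame of seat between -0.003 and 0.0018 m and horizontal distance between cover and seat below 0.004 m and angle between cover's own z axis and vertical below 0.03 rad and contact force between any of the fingers, the arm and cover above 3 N); the arm keeps its last pose, push and grip.
It fails at once if a bystander is shifted by more than 30 mm or knocked over (distance of any of stopper, sample_glass, reagent from where it was at the start of the episode above 0.03 m or angle between any of stopper, sample_glass, reagent's own z axis and vertical above 0.5 rad).
It fails at once if the cover is dropped (falls freely, faster than 0.45 m/s) (linear speed of cover above 0.45 m/s and contact force between the fingers and cover below 0.05 N).
It also fails if it takes over 69 s, if anything falls off the work surface, if the arm or the gripper's body presses on something with over 40 N, if the wrist force passes 120 N, or if a joint passes its speed limit or range.

## Working session

There is one attempt and no reset: what is moved stays moved. The work goes in short steps, Python scripts to look and compute and a shell command to move; the robot and the scene stay as the last step left them, time stands still between calls to the robot, and variables do not carry over. Pictures are saved under pics/ and viewed, and the job is handed in when it is done.

```bash
mkdir -p pics; ls; cat > h.py <<'E'
from plant import *
import numpy as np, cv2
from scipy.spatial.transform import Rotation as R
def save(name,fn):
    im=grab_frame(name); cv2.imwrite('pics/'+fn,cv2.cvtColor(np.asarray(im),cv2.COLOR_RGB2BGR)); return im
E
python3 - <<'E'
from h import *
np.set_printoptions(precision=4,suppress=True)
for c in ("scene","top"):
    save(c,c+"0.png"); print(c,camera_model(c))
    for t in ("housing","cover","handle_top","slot","wing_top","pin_tip","seat","seal_top","stopper","sample_glass","reagent"):
        try: print(t,[(np.round(d["pixel"],1).tolist(),round(d["conf"],2)) for d in landmark_of(c,t)][:3])
        except Exception as e: print(t,e)
print(get_obs())
E
```

```text
pics
scene {'fx': 410.11276916751956, 'fy': 410.11276916751956, 'cx': 287.3096118691508, 'cy': 210.6882076448821, 'eye': array([0.0058, 0.4442, 0.6506]), 'orientation': array([ 0.4699, -1.0122, -2.0479])}
housing [([231.3, 300.6], 0.72)]
cover [([358.9, 224.0], 0.56)]
handle_top [([362.5, 215.7], 0.66)]
slot [([341.4, 232.0], 0.8)]
wing_top [([201.5, 288.9], 0.57)]
pin_tip [([237.9, 228.3], 0.93)]
seat [([228.1, 278.2], 0.69), ([229.9, 224.0], 0.3)]
seal_top [([230.7, 279.9], 0.87)]
stopper [([308.2, 263.6], 0.71)]
sample_glass [([231.6, 224.9], 0.74)]
reagent [([311.9, 184.3], 0.78)]
top {'fx': 502.68722716727723, 'fy': 502.68722716727723, 'cx': 286.66541874385433, 'cy': 206.93502981841374, 'eye': array([ 0.4045, -0.0149,  1.2746]), 'orientation': array([ 0.1017, -0.082 , -1.5765])}
housing [([212.2, 228.8], 0.55)]
cover [([361.8, 225.7], 0.8)]
handle_top [([363.8, 227.9], 0.57)]
slot [([339.5, 224.5], 0.75), ([203.4, 229.5], 0.31)]
wing_top [([173.9, 240.9], 0.6)]
pin_tip [([238.7, 194.2], 0.8)]
seat []
seal_top [([203.5, 229.2], 0.64)]
stopper [([286.0, 239.6], 0.62), ([373.6, 147.0], 0.31)]
sample_glass [([257.4, 154.4], 0.97)]
reagent [([371.6, 145.9], 0.62)]
{'time_s': 1.2, 'joint_pos': array([-1.372 ,  0.3984,  0.0451,  1.5366, -0.0187,  1.2069, -0.0507]), 'joint_velocities': array([-0.0026, -0.0001,  0.0007, -0.0002, -0.001 ,  0.0019,  0.0006]), 'joint_efforts': array([  0.0001, -47.5021,   1.3627, -25.4514,   0.0113,   0.0011,
        -0.    ]), 'tcp_pos': array([0.1907, 0.6214, 0.2454]), 'tool_rot': array([ 0.2338,  1.5581, -0.2336]), 'wrist_force': array([ 0.0167,  0.478 , -0.5319]), 'wrist_torque': array([ 0.018 ,  0.0214, -0.0101]), 'finger_gap': 0.08543592993275859}
```

View pics/scene0.png

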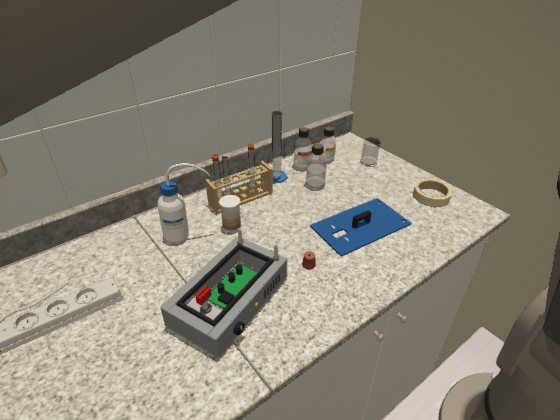

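View pics/top0.png

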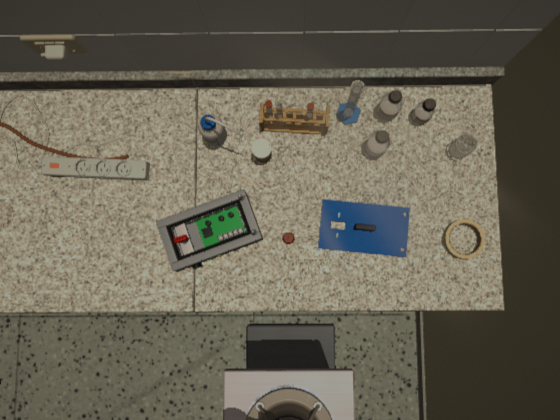

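The scene view shows the box at about (228,290), with its pins at the far end and the red wing at (203,295). The cover is at (360,226) and the stopper at (309,261). The top view agrees: box (210,230), wing (181,239), cover (364,228). Next I'll turn these pixels into positions.

```bash
cat >> h.py <<'E'
def cam(c):
    m=camera_model(c); return m, R.from_rotvec(m["orientation"]).as_matrix(), np.array(m["eye"])
def ray(c,px,z):
    m,Rm,e=cam(c); d=Rm@np.array([(px[0]-m["cx"])/m["fx"],-(px[1]-m["cy"])/m["fy"],-1.0]); return e+d*(z-e[2])/d[2]
def proj(c,p):
    m,Rm,e=cam(c); q=Rm.T@(np.asarray(p)-e); return np.array([m["cx"]+m["fx"]*q[0]/-q[2], m["cy"]-m["fy"]*q[1]/-q[2]])
E
python3 - <<'E'
from h import *
np.set_printoptions(precision=4,suppress=True)
print({k:(v if np.ndim(v)==0 else None) for k,v in camera_model("top").items()})
H=dict(cover=0,handle_top=.035,slot=.005,wing_top=.093,pin_tip=.098,seal_top=.065,stopper=0,sample_glass=0,reagent=0,housing=0)
for c in("scene","top"):
    grab_frame(c)
    for t,z in H.items():
        for d in landmark_of(c,t)[:2]:
            print(c,t,ray(c,d["pixel"],z)[:2],round(d["conf"],2))
# fit from images: blue mask & upscaled crops
for c,b in (("top",(140,180,440,290)),("scene",(150,180,430,360))):
    im=grab_frame(c); x0,y0,x1,y1=b
    cr=np.asarray(im)[y0:y1,x0:x1,::-1]; s=800/(x1-x0); s=min(s,600/(y1-y0))
    cv2.imwrite(f"pics/{c}_z.png",cv2.resize(cr,None,fx=s,fy=s,interpolation=cv2.INTER_CUBIC)); print(c,s)
    a=np.asarray(im).astype(int); m=((a[...,2]>70)&(a[...,2]>1.6*a[...,0])&(a[...,2]>1.3*a[...,1])).astype(np.uint8)
    n,l,st,ce=cv2.connectedComponentsWithStats(m); i=1+st[1:,4].argmax(); print(st[i])
    cnt=max(cv2.findContours((l==i).astype(np.uint8),cv2.RETR_EXTERNAL,cv2.CHAIN_APPROX_NONE)[0],key=len)
    w=np.array([ray(c,p[0],.005)[:2] for p in cnt]); r=cv2.minAreaRect((w*1000).astype(np.float32)); print("cover rect",r)
E
```

```text
{'fx': 502.68722716727723, 'fy': 502.68722716727723, 'cx': 286.66541874385433, 'cy': 206.93502981841374, 'eye': None, 'orientation': None}
scene cover [ 0.5079 -0.1934] 0.71
scene handle_top [ 0.4891 -0.1894] 0.57
scene slot [ 0.507  -0.1299] 0.77
scene wing_top [0.4743 0.2536] 0.54
scene pin_tip [0.5751 0.1138] 0.56
scene seal_top [0.4988 0.181 ] 0.88
scene stopper [ 0.484  -0.0097] 0.51
scene sample_glass [0.6903 0.0707] 0.61
scene reagent [ 0.7176 -0.2292] 0.61
scene housing [0.5001 0.1907] 0.83
scene housing [ 0.5091 -0.1397] 0.72
top cover [ 0.5009 -0.1869] 0.89
top cover [0.5817 0.1248] 0.26
top handle_top [ 0.4912 -0.1978] 0.83
top slot [ 0.5052 -0.1391] 0.94
top wing_top [0.4654 0.2556] 0.44
top wing_top [ 0.4752 -0.0019] 0.22
top pin_tip [0.563  0.1114] 0.67
top seal_top [0.4948 0.1998] 0.66
top stopper [ 0.4784 -0.0067] 0.49
top sample_glass [0.6942 0.0634] 0.6
top reagent [ 0.7053 -0.2321] 0.88
top reagent [0.5846 0.1279] 0.24
top housing [0.4982 0.1874] 0.83
top housing [ 0.4985 -0.2025] 0.44
top 2.6666666666666665
[ 319  200   90   56 3815]
cover rect ((499.6121826171875, -193.34725952148438), (218.39938354492188, 123.16166687011719), 83.72557067871094)
scene 2.857142857142857
[ 310  199  101   57 2641]
cover rect ((499.08074951171875, -190.17938232421875), (221.94850158691406, 126.655517578125), 83.72933959960938)
```

View pics/top_z.png

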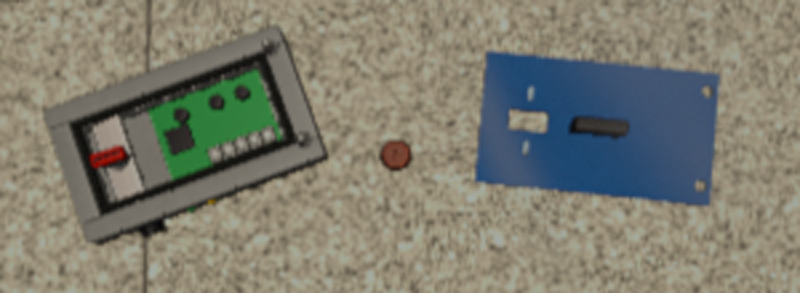

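View pics/scene_z.png

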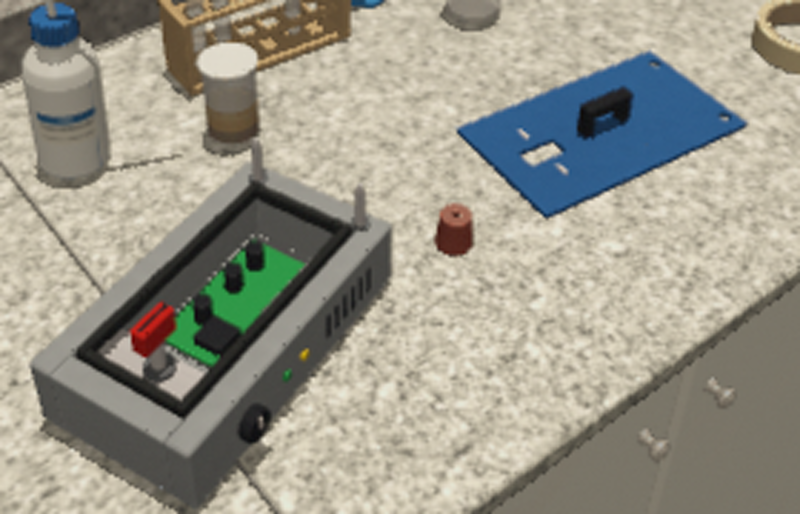

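```bash
python3 - <<'E'
from h import *
for c,b in (("top",(150,185,270,275)),("scene",(160,220,300,350))):
    im=grab_frame(c); x0,y0,x1,y1=b
    cr=np.asarray(im)[y0:y1,x0:x1,::-1]; s=min(800/(x1-x0),600/(y1-y0))
    o=cv2.resize(cr,None,fx=s,fy=s,interpolation=cv2.INTER_CUBIC)
    o=cv2.convertScaleAbs(o,alpha=1.5)
    for g in range(x0,x1,10): cv2.putText(o,str(g),(int((g-x0)*s),10),0,.35,(0,255,255)); cv2.line(o,(int((g-x0)*s),0),(int((g-x0)*s),o.shape[0]),(0,200,200),1)
    for g in range(y0,y1,10): cv2.putText(o,str(g),(0,int((g-y0)*s)),0,.35,(0,255,255)); cv2.line(o,(0,int((g-y0)*s)),(o.shape[1],int((g-y0)*s)),(0,200,200),1)
    cv2.imwrite(f"pics/{c}_box.png",o)
E
```

```text
(no output)
```

View pics/top_box.png

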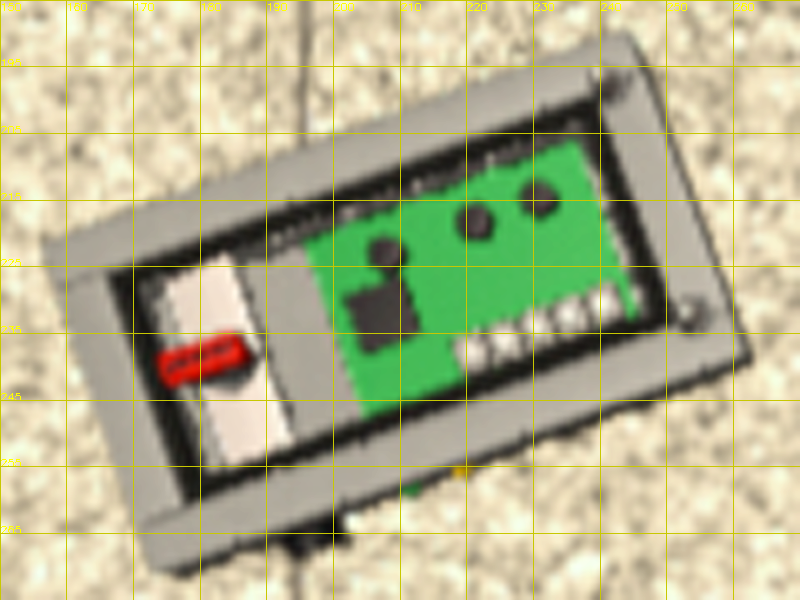

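View pics/scene_box.png

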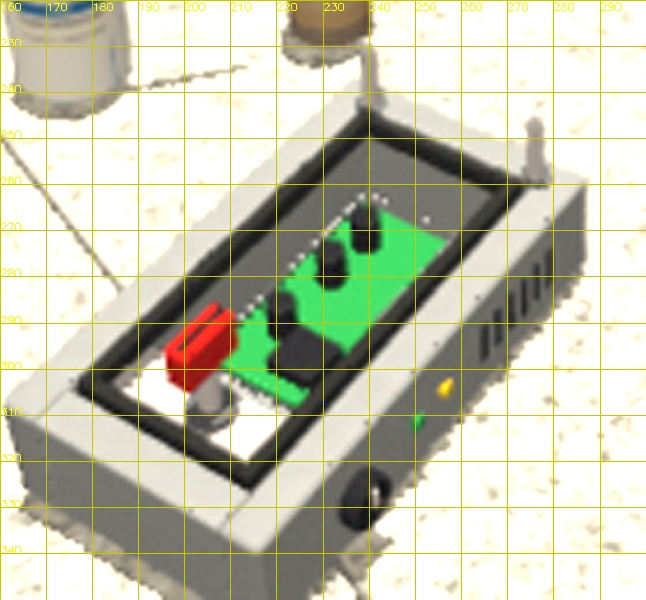

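```bash
cat > fit.py <<'E'
from h import *
from scipy.optimize import least_squares
np.set_printoptions(precision=4,suppress=True)
S=[((287.2,259.4),(-65,-115,60)),((161.1,308.4),(65,115,60)),((216.3,339.6),(-65,115,60)),((275.9,245.4),(-45,-101,98)),((239.1,229),(45,-101,98)),((204,291.9),(0,66,93)),
((176.2,303.9),(45,95,64)),((213.7,326.2),(-45,95,64)),((273.8,260.7),(-45,-95,64)),((239.7,243.8),(45,-95,64))]
T=[((156.3,221),(65,115,60)),((244.8,189.8),(65,-115,60)),((172.5,269.8),(-65,115,60)),((180.7,238.7),(0,66,93)),
((166.2,225.8),(45,95,63)),((178,260.5),(-45,95,63)),((240.5,199),(45,-95,63)),((251.5,233),(-45,-95,63))]
def W(p,o):
    c,s=np.cos(p[2]),np.sin(p[2]); o=np.array(o)/1000; return np.array([p[0]+c*o[0]-s*o[1],p[1]+s*o[0]+c*o[1],o[2]])
def run(sets,off=False):
    f=lambda p: np.concatenate([proj(c,W(p,o))-np.array(px)+0.0 for c,L in sets for px,o in L])
    r=least_squares(f,[.5,.19,.35],loss="soft_l1"); return r.x,f(r.x).reshape(-1,2)
for n,s in (("scene",[("scene",S)]),("top",[("top",T)]),("both",[("scene",S),("top",T)])):
    p,e=run(s); print(n,p,np.degrees(p[2])); print(e.round(1).tolist())
E
python3 fit.py
```

```text
scene [0.4915 0.1923 0.3533] 20.242032685946846
[[1.0, -0.8], [-1.7, -0.4], [0.1, 1.7], [0.3, -0.2], [0.5, 0.5], [-0.5, 0.8], [-0.9, -0.1], [0.8, -0.3], [0.9, -1.3], [-0.9, -0.5]]
top [0.4931 0.1878 0.339 ] 19.424171126318623
[[-0.3, -0.3], [0.4, -1.0], [0.3, 1.6], [-0.2, -0.5], [-0.1, -0.3], [-0.2, 0.1], [-0.5, 0.0], [0.8, 0.8]]
both [0.4927 0.1904 0.3459] 19.816678724200003
[[1.6, -1.2], [-1.1, -1.7], [0.2, 0.6], [1.0, -0.6], [1.3, -0.1], [-0.1, -0.2], [-0.4, -1.3], [1.0, -1.3], [1.5, -1.8], [-0.1, -1.1], [-1.4, 0.2], [-1.0, -1.0], [-0.5, 2.0], [-1.2, -0.1], [-1.2, 0.2], [-1.1, 0.5], [-1.8, 0.0], [-0.3, 0.7]]
```

```bash
cat >> h.py <<'E'
np.set_printoptions(precision=4,suppress=True)
def st():
    o=get_obs(); M=R.from_rotvec(o["tool_rot"]).as_matrix()
    print("t",round(o["time_s"],2),"tcp",o["tcp_pos"],"yawy",round(np.degrees(np.arctan2(M[1,1],M[0,1])),2),"F",o["wrist_force"],"T",o["wrist_torque"],"gap",round(o["finger_gap"],4),"q",o["joint_pos"])
    return o,M
def plan(pos,yaw):
    """rows to target with tool down, tool y at yaw(deg)"""
    o,M=st(); y=np.array([np.cos(np.radians(yaw)),np.sin(np.radians(yaw)),0]); x=np.array([0,0,-1.]); T=np.stack([x,y,np.cross(x,y)],1)
    d=np.array(pos)-o["tcp_pos"]; rv=R.from_matrix(M.T@T).as_rotvec(degrees=True)
    print("world d mm",d*1000,"| tool shift/50mm",M.T@d/.05,"| target-frame shift",T.T@d/.05,"| turn/8deg",rv/8)
    return M,T
E
python3 - <<'E'
from h import *
o,M=st(); print(M)
for y in(-6.3,173.7,19.8,-160.2): plan((.4994,-.1918,.12),y)
E
```

```text
t 2.5 tcp [0.1907 0.6214 0.2454] yawy 72.94 F [-0.7482  0.0313 -0.3881] T [ 0.0162  0.0158 -0.0082] gap 0.0856 q [-1.372   0.3984  0.0451  1.5366 -0.0187  1.2069 -0.0507]
[[ 0.0001  0.2933  0.956 ]
 [ 0.0001  0.956  -0.2933]
 [-1.      0.0001  0.    ]]
t 2.5 tcp [0.1907 0.6214 0.2454] yawy 72.94 F [-0.7482  0.0313 -0.3881] T [ 0.0162  0.0158 -0.0082] gap 0.0856 q [-1.372   0.3984  0.0451  1.5366 -0.0187  1.2069 -0.0507]
world d mm [ 308.7    -813.2339 -125.36  ] | tool shift/50mm [  2.5059 -13.7384  10.6734] | target-frame shift [ 2.5072  7.9215 15.489 ] | turn/8deg [ 9.9052 -0.0004 -0.0009]
t 2.5 tcp [0.1907 0.6214 0.2454] yawy 72.94 F [-0.7482  0.0313 -0.3881] T [ 0.0162  0.0158 -0.0082] gap 0.0856 q [-1.372   0.3984  0.0451  1.5366 -0.0187  1.2069 -0.0507]
world d mm [ 308.7    -813.2339 -125.36  ] | tool shift/50mm [  2.5059 -13.7384  10.6734] | target-frame shift [  2.5072  -7.9215 -15.489 ] | turn/8deg [-12.5948   0.0009  -0.0004]
t 2.5 tcp [0.1907 0.6214 0.2454] yawy 72.94 F [-0.7482  0.0313 -0.3881] T [ 0.0162  0.0158 -0.0082] gap 0.0856 q [-1.372   0.3984  0.0451  1.5366 -0.0187  1.2069 -0.0507]
world d mm [ 308.7    -813.2339 -125.36  ] | tool shift/50mm [  2.5059 -13.7384  10.6734] | target-frame shift [ 2.5072  0.2995 17.3945] | turn/8deg [ 6.6427 -0.0002 -0.0009]
t 2.5 tcp [0.1907 0.6214 0.2454] yawy 72.94 F [-0.7482  0.0313 -0.3881] T [ 0.0162  0.0158 -0.0082] gap 0.0856 q [-1.372   0.3984  0.0451  1.5366 -0.0187  1.2069 -0.0507]
world d mm [ 308.7    -813.2339 -125.36  ] | tool shift/50mm [  2.5059 -13.7384  10.6734] | target-frame shift [  2.5072  -0.2995 -17.3945] | turn/8deg [-15.8573   0.0011  -0.0002]
```

```bash
python3 -m pendant '[[[0,-0.62,0.645,0,0,0],[0,-0.62,0.645,0,0,0],[0,-0.62,0.645,0,0,0],[0,-0.62,0.645,0,0,0],[0,-0.62,0.645,0,0,0],[0,-0.62,0.645,0,0,0],[0,-0.62,0.645,0,0,0],[0,-0.62,0.645,0,0,0],[0,-0.62,0.645,0,0,0],[0,-0.62,0.645,0,0,0],[0,-0.62,0.645,0,0,0],[0,-0.62,0.645,0,0,0]]]' 1 60
python3 -m pendant '[[[0,-0.787,0.367,0,0,0],[0,-0.787,0.367,0,0,0],[0,-0.787,0.367,0,0,0],[0,-0.787,0.367,0,0,0],[0,-0.787,0.367,0,0,0],[0,-0.787,0.367,0,0,0],[0,-0.787,0.367,0,0,0],[0,-0.787,0.367,0,0,0],[0,0,0,0,0,0]]]'
python3 -m pendant '[[[0.2,0,0,1,0,0],[0.2,0,0,1,0,0],[0.2,0,0,1,0,0],[0.2,0,0,1,0,0],[0.2,0,0,1,0,0],[0.2,0,0,1,0,0],[0.2,0,0,1,0,0],[0.2,0,0,1,0,0],[0.2,0,0,1,0,0],[0.2,0,0,0.905,0,0],[0,0,0,0,0,0],[0,0,0,0,0,0]]]'
python3 - <<'E'
from h import *
plan((.4994,-.1918,.10),-6.3)
save("top","top1.png"); save("scene","scene1.png")
E
```

```text
time_s: 3.7
tcp_pos: [0.4523, 0.1506, 0.2457]
tool_rot: [0.234, 1.557, -0.233]
wrist_force: [0.5, 0.1, -0.7]
finger_gap: 0.0854
time_s: 4.6
tcp_pos: [0.4987, -0.1991, 0.246]
tool_rot: [0.238, 1.555, -0.246]
wrist_force: [-0.2, -0.6, -0.5]
finger_gap: 0.0855
time_s: 5.8
tcp_pos: [0.4997, -0.1912, 0.1454]
tool_rot: [1.287, 1.157, -1.287]
wrist_force: [-0.3, 0.3, -0.2]
finger_gap: 0.0858
t 5.8 tcp [ 0.4997 -0.1912  0.1454] yawy -6.11 F [-0.307   0.3024 -0.2034] T [-0.0013 -0.0367 -0.0009] gap 0.0858 q [-0.4308  0.4382  0.911   1.9381 -0.4196  0.9671  0.5731]
world d mm [ -0.2996  -0.603  -45.352 ] | tool shift/50mm [ 0.907  -0.0045  0.0128] | target-frame shift [ 0.907  -0.0046  0.0126] | turn/8deg [ 0.024  -0.0015  0.0015]
```

```bash
python3 - <<'E'
import cv2,numpy as np
a=cv2.imread('pics/top1.png')[180:300,280:440]; b=cv2.imread('pics/scene1.png')[120:270,290:450]
cv2.imwrite('pics/c1.png',np.hstack([cv2.resize(a,(400,300)),cv2.resize(b,(400,300))]))
E
```

```text
(no output)
```

View pics/c1.png

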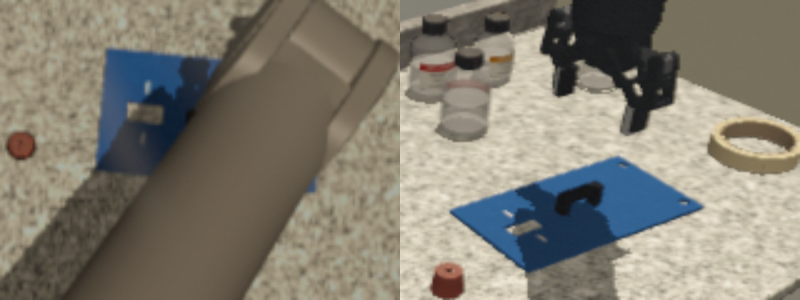

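```bash
python3 -m pendant '[[[0.6,0,0,0,0,0],[0.6,0,0,0,0,0],[0.6,0,0,0,0,0],[0.3,0,0.01,0,0,0],[0.2,0,0,0,0,0],[0.1,0,0,0,0,0],[0,0,0,0,0,0]]]'
python3 - <<'E'
from h import *
plan((.4994,-.1918,.026),-6.3)
save("scene","scene2.png")
a=cv2.imread('pics/scene2.png')[120:270,290:450]; cv2.imwrite('pics/c2.png',cv2.resize(a,(640,600)))
E
```

```text
time_s: 6.6
tcp_pos: [0.4999, -0.1924, 0.0256]
tool_rot: [1.29, 1.155, -1.289]
wrist_force: [-0.7, 0.1, -0.5]
finger_gap: 0.0854
t 6.6 tcp [ 0.4999 -0.1924  0.0256] yawy -6.29 F [-0.7189  0.1067 -0.4947] T [-0.0027 -0.0129  0.0078] gap 0.0854 q [-0.2887  0.6059  0.7454  2.0142 -0.6022  0.751   0.7159]
world d mm [-0.519   0.6307  0.3618] | tool shift/50mm [-0.0072 -0.0117 -0.0114] | target-frame shift [-0.0072 -0.0117 -0.0114] | turn/8deg [ 0.0013 -0.0006 -0.0054]
```

View pics/c2.png

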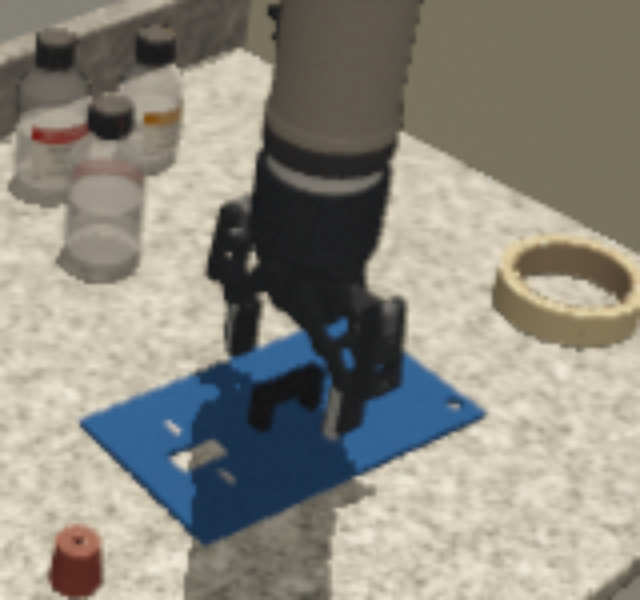

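The fingers stand on both sides of the bar. Their tips are at about (235,340) and (335,425) in the crop, so the midpoint falls on the handle. Closing now.

```bash
python3 -m pendant '[[[0,0,0,0,0,0],[0,0,0,0,0,0],[0,0,0,0,0,0],[0,0,0,0,0,0],[0,0,0,0,0,0],[0,0,0,0,0,0],[0,0,0,0,0,0],[0,0,0,0,0,0],[0,0,0,0,0,0]]]' -1 70
python3 -m pendant '[[[-0.2,0,0,0,0,0],[-0.4,0,0,0,0,0],[-0.5,0,0,0,0,0],[-0.6,0,0,0,0,0],[-0.7,0,0,0,0,0],[-0.6,0,0,0,0,0],[-0.4,0,0,0,0,0],[-0.2,0,0,0,0,0],[0,0,0,0,0,0]]]'
python3 - <<'E'
from h import *
st()
save("scene","scene3.png")
a=cv2.imread('pics/scene3.png')[60:270,260:484]; cv2.imwrite('pics/c3.png',cv2.resize(a,(640,600)))
E
```

```text
time_s: 7.55
tcp_pos: [0.4999, -0.1923, 0.0257]
tool_rot: [1.29, 1.155, -1.289]
wrist_force: [-0.1, 1.1, 5.3]
finger_gap: 0.0128
time_s: 8.45
tcp_pos: [0.4997, -0.1923, 0.2059]
tool_rot: [1.291, 1.154, -1.288]
wrist_force: [0.7, 0.2, -3.8]
finger_gap: 0.0125
t 8.45 tcp [ 0.4997 -0.1923  0.2059] yawy -6.29 F [ 0.7077  0.1721 -3.8328] T [ 0.0288 -0.0416  0.0044] gap 0.0125 q [-0.4956  0.3627  0.9793  1.8772 -0.3415  1.0796  0.508 ]
```

View pics/c3.png

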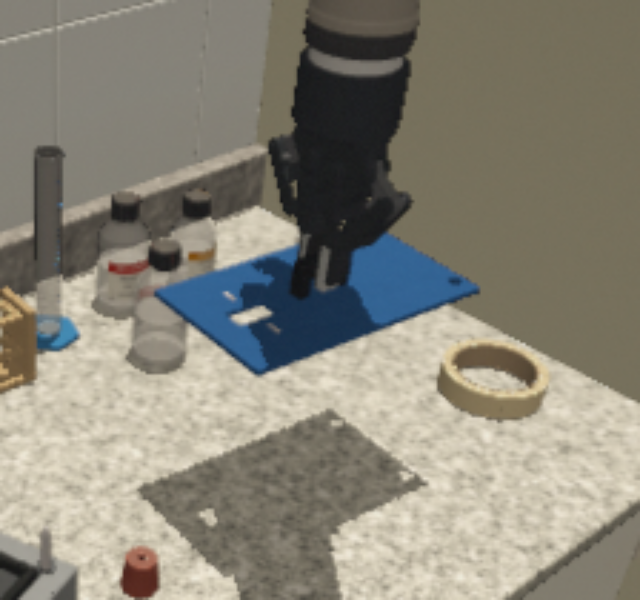

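Lifted level: in crop c3 the plate is clear of its shadow, and about 3 N shows on the wrist. Next I'll carry it above the box.

```bash
python3 -m pendant '[[[0,-0.09,-0.3,0,0,0],[0,-0.09,-0.6,0,0,0],[0,-0.09,-0.9,0,0,0],[0,-0.09,-0.9,0,0,0],[0,-0.09,-0.9,0,0,0],[0,-0.09,-0.9,0,0,0],[0,-0.09,-0.9,0,0,0],[0,-0.09,-0.9,0,0,0],[0,-0.09,-0.7,0,0,0],[0,-0.09,-0.4,0,0,0],[0,-0.08,-0.2,0,0,0]]]'
python3 -m pendant '[[[0,0,0,-0.3,0,0],[0,0,0,-0.6,0,0],[0,0,0,-0.7,0,0],[0,0,0,-0.7,0,0],[0,0,0,-0.6,0,0],[0,0,0,-0.36,0,0],[0,0,0,0,0,0],[0,0,0,0,0,0],[0,0,0,0,0,0]]]'
python3 - <<'E'
from h import *
plan((.4927,.1904,.166),19.8)
save("scene","scene4.png"); save("top","top4.png")
a=cv2.imread('pics/scene4.png')[110:350,130:330]; b=cv2.imread('pics/top4.png')[150:300,120:300]
cv2.imwrite('pics/c4.png',np.hstack([cv2.resize(a,(460,552)),cv2.resize(b,(340,552*0+283)) if 0 else np.vstack([cv2.resize(b,(340,283)),np.zeros((269,340,3),np.uint8)])]))
E
```

```text
time_s: 9.6
tcp_pos: [0.4909, 0.1932, 0.2034]
tool_rot: [1.284, 1.158, -1.29]
wrist_force: [-0.4, 0.1, -4.0]
finger_gap: 0.0127
time_s: 10.5
tcp_pos: [0.4922, 0.1902, 0.2049]
tool_rot: [0.952, 1.353, -0.953]
wrist_force: [0.1, -0.4, -3.6]
finger_gap: 0.0128
t 10.5 tcp [0.4922 0.1902 0.2049] yawy 19.69 F [ 0.1291 -0.4252 -3.556 ] T [0.0436 0.0131 0.0246] gap 0.0128 q [-1.1321  0.2976  0.8238  1.892  -0.2491  1.0585  0.1372]
world d mm [  0.4642   0.206  -38.8968] | tool shift/50mm [ 0.7779  0.0108 -0.001 ] | target-frame shift [ 0.7779  0.0101 -0.0007] | turn/8deg [-0.0137  0.0022  0.006 ]
```

View pics/c4.png

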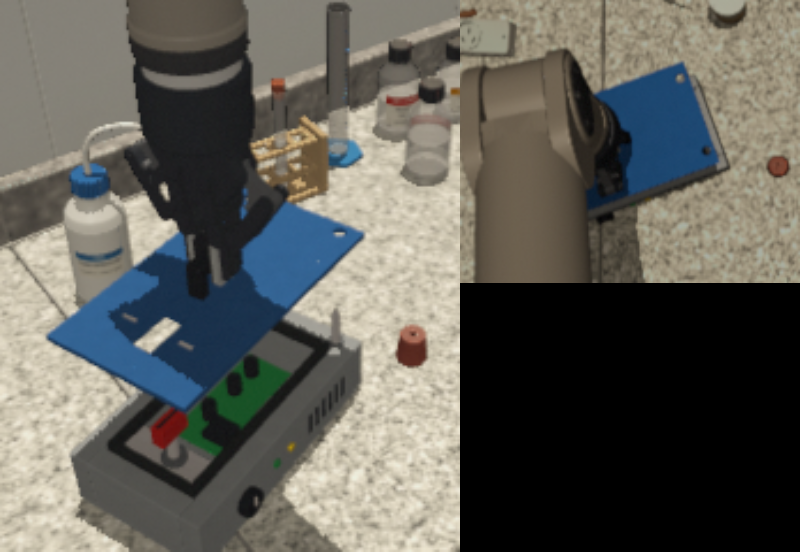

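```bash
python3 -m pendant '[[[0.2,0,0,0,0,0],[0.4,0,0,0,0,0],[0.4,0.01,0,0,0,0],[0.3,0,0,0,0,0],[0.1,0,0,0,0,0],[0,0,0,0,0,0],[0,0,0,0,0,0]]]'
cat > zoom.py <<'E'
from h import *
def zoom(c,b,fn,alpha=1.3):
    im=grab_frame(c); x0,y0,x1,y1=b
    cr=np.asarray(im)[y0:y1,x0:x1,::-1]; s=min(800/(x1-x0),600/(y1-y0))
    o=cv2.resize(cr,None,fx=s,fy=s,interpolation=cv2.INTER_CUBIC); o=cv2.convertScaleAbs(o,alpha=alpha)
    for g in range(x0,x1,10): cv2.putText(o,str(g),(int((g-x0)*s),10),0,.35,(0,255,255)); cv2.line(o,(int((g-x0)*s),0),(int((g-x0)*s),o.shape[0]),(0,200,200),1)
    for g in range(y0,y1,10): cv2.putText(o,str(g),(0,int((g-y0)*s)),0,.35,(0,255,255)); cv2.line(o,(0,int((g-y0)*s)),(o.shape[1],int((g-y0)*s)),(0,200,200),1)
    cv2.imwrite("pics/"+fn,o); print(fn,s)
E
python3 - <<'E'
from zoom import *
st()
zoom("scene",(150,200,300,350),"s5.png"); zoom("top",(150,170,280,270),"t5.png")
E
```

```text
time_s: 11.3
tcp_pos: [0.4936, 0.1911, 0.1358]
tool_rot: [0.952, 1.352, -0.95]
wrist_force: [0.1, 0.3, -2.7]
finger_gap: 0.0122
t 11.3 tcp [0.4936 0.1911 0.1358] yawy 19.77 F [ 0.1068  0.3334 -2.6911] T [-0.0261 -0.002  -0.0016] gap 0.0122 q [-1.0711  0.3924  0.7701  1.9589 -0.3409  0.9214  0.2156]
s5.png 4.0
t5.png 6.0
```

View pics/s5.png

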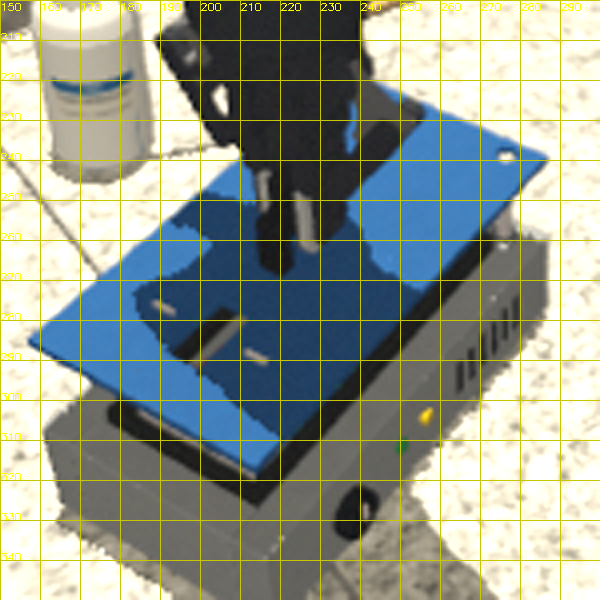

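View pics/t5.png

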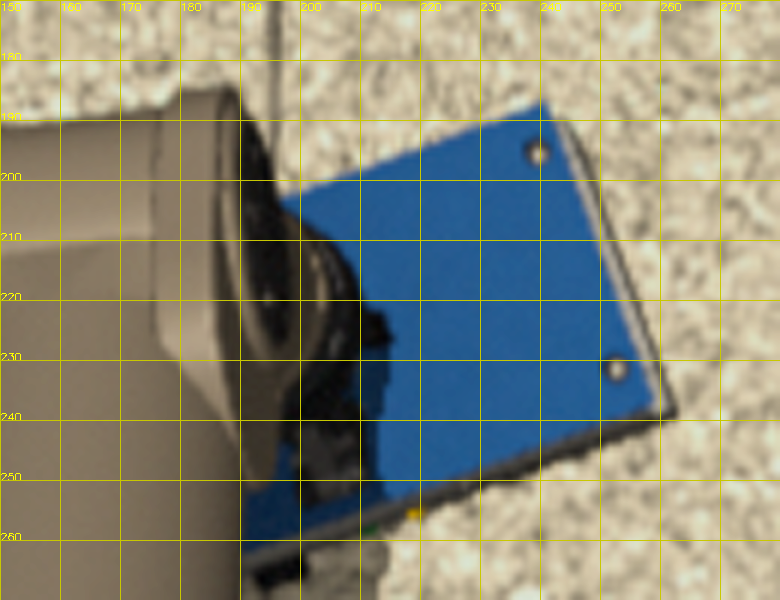

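```bash
cat > fitc.py <<'E'
from fit import *
print("---- cover")
def fitc(sets,z,tcp):
    f=lambda p: np.concatenate([proj(c,W(p[:3],(o[0],o[1],z*1000)))-np.array(px) for c,L in sets for px,o in L])
    r=least_squares(f,[.5,.19,.35],loss="soft_l1"); p=r.x; print(p,np.degrees(p[2]),"tcp-cover own", np.array([[np.cos(p[2]),np.sin(p[2])],[-np.sin(p[2]),np.cos(p[2])]])@(np.array(tcp)-p[:2])*1000); print(f(p).reshape(-1,2).round(1).tolist()); return p
CS=[((157,285.5),(63,111)),((214.5,317.5),(-63,111)),((287,239.3),(-63,-111)),((276.8,239.2),(-45,-101)),((202.5,284.5),(0,66))]
CT=[((239.7,195.5),(45,-101)),((252.5,231.7),(-45,-101)),((240.8,187),(63,-111)),((260,238),(-63,-111))]
tcp=(.4936,.1911)
for s in ([("scene",CS)],[("top",CT)],[("scene",CS),("top",CT)]): fitc(s,.1151,tcp)
E
python3 fitc.py
```

```text
scene [0.4915 0.1923 0.3533] 20.242032685946846
[[1.0, -0.8], [-1.7, -0.4], [0.1, 1.7], [0.3, -0.2], [0.5, 0.5], [-0.5, 0.8], [-0.9, -0.1], [0.8, -0.3], [0.9, -1.3], [-0.9, -0.5]]
top [0.4931 0.1878 0.339 ] 19.424171126318623
[[-0.3, -0.3], [0.4, -1.0], [0.3, 1.6], [-0.2, -0.5], [-0.1, -0.3], [-0.2, 0.1], [-0.5, 0.0], [0.8, 0.8]]
both [0.4927 0.1904 0.3459] 19.816678724200003
[[1.6, -1.2], [-1.1, -1.7], [0.2, 0.6], [1.0, -0.6], [1.3, -0.1], [-0.1, -0.2], [-0.4, -1.3], [1.0, -1.3], [1.5, -1.8], [-0.1, -1.1], [-1.4, 0.2], [-1.0, -1.0], [-0.5, 2.0], [-1.2, -0.1], [-1.2, 0.2], [-1.1, 0.5], [-1.8, 0.0], [-0.3, 0.7]]
---- cover
[0.4913 0.1913 0.3504] 20.076894774350233 tcp-cover own [ 2.1307 -1.0042]
[[-0.1, 0.4], [-0.2, 0.5], [0.3, -0.1], [0.0, -0.5], [0.1, -0.6]]
[0.4909 0.188  0.3516] 20.145516054337783 tcp-cover own [3.549 1.959]
[[-0.1, 0.2], [0.3, 0.1], [0.2, 0.1], [-0.4, -0.4]]
[0.4915 0.1903 0.3453] 19.784066846779655 tcp-cover own [2.24   0.0545]
[[0.3, -0.3], [-0.1, 0.0], [0.8, -0.2], [0.5, -0.6], [0.4, -1.0], [-0.9, 0.2], [-0.7, 0.2], [-0.5, 0.1], [-1.5, -0.3]]
```

```bash
python3 - <<'E'
from h import *
a=ray("scene",(275.9,245.4),.098);b=ray("scene",(239.1,229),.098);h=ray("scene",(276.8,239.2),.1151)
print("scene pins",a,b,np.linalg.norm(a-b),"hole-",h, "d",(h-a)*1000)
a=ray("top",(253.5,231.5),.098);b=ray("top",(241.5,196.5),.098);h=ray("top",(252.5,231.7),.1151);h2=ray("top",(239.7,195.5),.1151)
print("top",a,b,np.linalg.norm(a-b),h,h2,(h-a)*1000,(h2-b)*1000)
im0=cv2.imread('pics/top0.png'); im=cv2.imread('pics/scene0.png')
def cr(i,b,s): x0,y0,x1,y1=b; return cv2.convertScaleAbs(cv2.resize(i[y0:y1,x0:x1],None,fx=s,fy=s,interpolation=cv2.INTER_CUBIC),alpha=1.3)
A=cr(im0,(232,188,262,243),10); B=cr(im,(232,220,287,270),10)
o=np.zeros((560,860,3),np.uint8); o[:A.shape[0],:300]=A; o[:500,305:855]=B; cv2.imwrite('pics/pins.png',o[:,:])
cv2.imwrite('pics/pins.png',cv2.resize(o,(800,521)))
E
```

```text
scene pins [0.4843 0.0828 0.098 ] [0.5705 0.1131 0.098 ] 0.09139203863133262 hole- [0.4826 0.0818 0.1151] d [-1.6836 -0.9692 17.1   ]
top [0.4854 0.0775 0.098 ] [0.5685 0.106  0.098 ] 0.08785249802043488 [0.4837 0.0785 0.1151] [0.5685 0.1085 0.1151] [-1.6192  0.9697 17.1   ] [ 0.0081  2.4533 17.1   ]
```

View pics/pins.png

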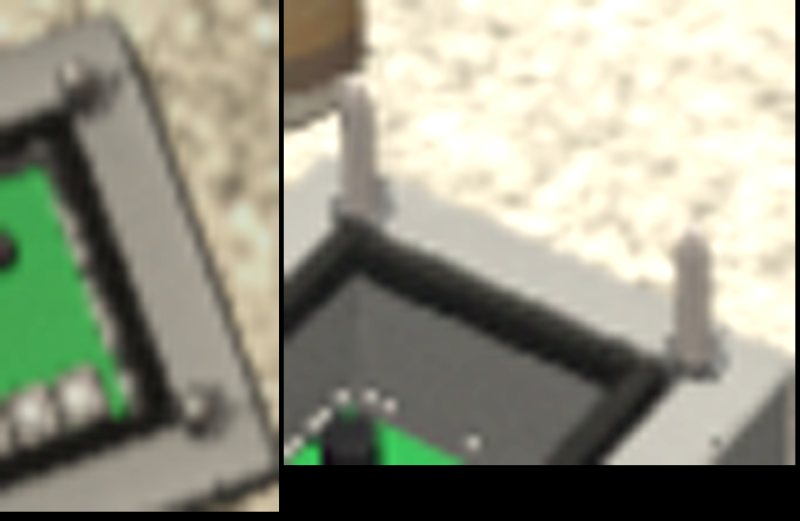

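```bash
python3 - <<'E'
from h import *
a=ray("scene",(275.4,244.9),.098);b=ray("scene",(238.85,228.8),.098);h=ray("scene",(276.4,238.9),.1151)
print("scene pins",a,b,np.linalg.norm(a-b),np.degrees(np.arctan2(*(b-a)[1::-1])),"hole-",h, "d",(h-a)*1000)
a=ray("top",(252.85,230.9),.098);b=ray("top",(239.4,195.4),.098);h=ray("top",(252.1,231.3),.1151);h2=ray("top",(239.3,195.1),.1151)
print("top",a,b,np.linalg.norm(a-b),np.degrees(np.arctan2(*(b-a)[1::-1])),h,h2,np.degrees(np.arctan2(*(h2-h)[1::-1])),(h-a)*1000,(h2-b)*1000)
E
```

```text
scene pins [0.4861 0.0827 0.098 ] [0.5714 0.1132 0.098 ] 0.09058226950399217 19.654582359638223 hole- [0.4838 0.0819 0.1151] d [-2.2746 -0.7859 17.1   ]
top [0.4868 0.0791 0.098 ] [0.5711 0.111  0.098 ] 0.09020070146944019 20.731955142789797 [0.4847 0.0794 0.1151] [0.5694 0.1094 0.1151] 19.473184432524413 [-2.1074  0.3688 17.1   ] [-1.7127 -1.5934 17.1   ]
```

Both cameras agree that the holes sit about 2.1 mm short in x and 0.6 mm in y. The measured pin spacing is 90.2–90.6 mm against the given 90 mm, so the measurement holds up. I'll correct that and lower until the pin tips enter.

```bash
python3 -m pendant '[[[0,0.044,0,0,0,0],[0,0,0,0,0,0],[0,0,0,0,0,0]]]'
python3 - <<'E'
from h import *
plan((.4957,.1917,.1157),19.85)
E
python3 -m pendant '[[[0.1,0,0,0,0,0],[0.1,0,0,0,0,0],[0.1,0,0,0,0,0],[0.1,0,0,0,0,0],[0,0,0,0,0,0],[0,0,0,0,0,0]]]'
python3 - <<'E'
from zoom import *
plan((.4957,.1917,.0907),19.85)
zoom("scene",(150,200,300,350),"s6.png",1.1); zoom("top",(150,170,280,270),"t6.png")
E
```

```text
time_s: 11.7
tcp_pos: [0.4952, 0.1919, 0.1356]
tool_rot: [0.952, 1.353, -0.951]
wrist_force: [0.2, -0.5, -2.7]
finger_gap: 0.0126
t 11.7 tcp [0.4952 0.1919 0.1356] yawy 19.79 F [ 0.2043 -0.453  -2.7009] T [0.0006 0.0159 0.0546] gap 0.0126 q [-1.0681  0.3964  0.7683  1.9545 -0.3434  0.9233  0.2176]
world d mm [  0.459   -0.2036 -19.8957] | tool shift/50mm [0.3979 0.007  0.007 ] | target-frame shift [0.3979 0.0073 0.0069] | turn/8deg [-0.0079 -0.0019 -0.0046]
time_s: 12.3
tcp_pos: [0.495, 0.1917, 0.1151]
tool_rot: [0.951, 1.353, -0.952]
wrist_force: [-0.0, 0.2, -3.5]
finger_gap: 0.0126
t 12.3 tcp [0.495  0.1917 0.1151] yawy 19.77 F [-0.0116  0.2001 -3.5196] T [ 0.0173  0.0241 -0.0127] gap 0.0126 q [-1.0483  0.4256  0.7481  1.9712 -0.3713  0.8847  0.2405]
world d mm [  0.7132   0.0328 -24.4081] | tool shift/50mm [0.4882 0.0138 0.0041] | target-frame shift [0.4882 0.0136 0.0042] | turn/8deg [-0.0094  0.0012  0.002 ]
s6.png 4.0
t6.png 6.0
```

View pics/s6.png

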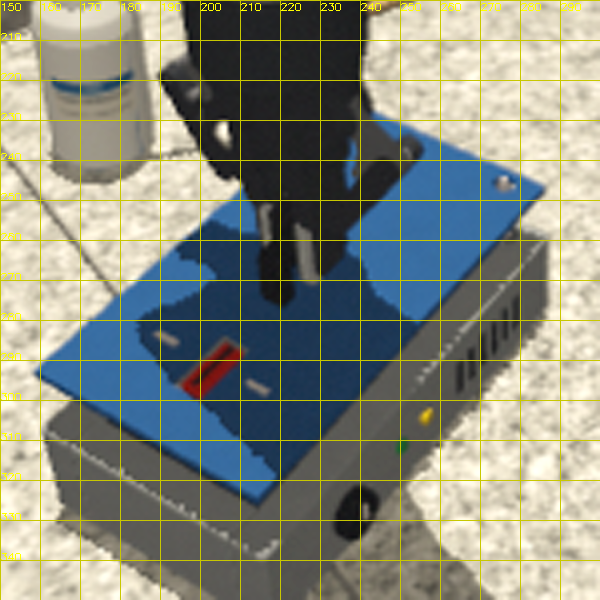

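View pics/t6.png

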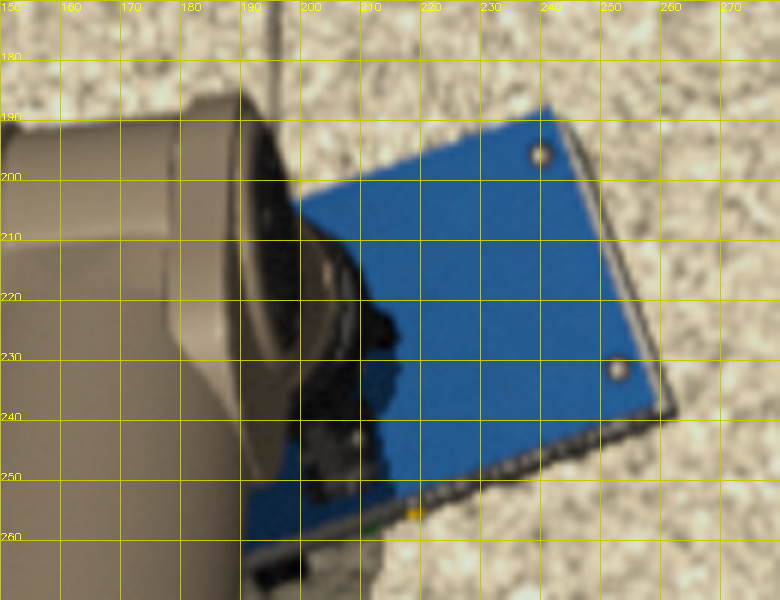

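Both pin tips show in the holes, at (240,195) and (253,231) in the top view, and the red wing sits centred in the slot at (202,292) in the scene view. No side force. I'll keep lowering.

```bash
python3 -m pendant '[[[0.1,0.005,0,0,0,0],[0.1,0,0,0,0,0],[0.1,0,0,0,0,0],[0,0,0,0,0,0],[0,0,0,0,0,0]]]'
python3 - <<'E'
from h import *
plan((.4957,.1917,.0907),19.85)
E
```

```text
time_s: 12.9
tcp_pos: [0.4952, 0.1917, 0.1001]
tool_rot: [0.951, 1.353, -0.952]
wrist_force: [-0.2, -0.0, -3.5]
finger_gap: 0.0129
t 12.9 tcp [0.4952 0.1917 0.1001] yawy 19.77 F [-0.2134 -0.0346 -3.5162] T [0.0165 0.0441 0.013 ] gap 0.0129 q [-1.0327  0.4478  0.7318  1.9818 -0.3928  0.8562  0.2582]
world d mm [ 0.465   0.0092 -9.3787] | tool shift/50mm [0.1876 0.0089 0.0029] | target-frame shift [0.1876 0.0088 0.003 ] | turn/8deg [-0.0097  0.0014  0.0017]
```

```bash
python3 -m pendant '[[[0.08,0,0,0,0,0],[0.06,0,0,0,0,0],[0.04,0,0,0,0,0],[0,0,0,0,0,0],[0,0,0,0,0,0]]]'
python3 - <<'E'
from h import *
st()
E
```

```text
time_s: 13.4
tcp_pos: [0.4953, 0.1918, 0.0913]
tool_rot: [0.951, 1.353, -0.951]
wrist_force: [0.3, 0.2, -2.8]
finger_gap: 0.0128
t 13.4 tcp [0.4953 0.1918 0.0913] yawy 19.78 F [ 0.3426  0.1798 -2.762 ] T [0.0352 0.036  0.0021] gap 0.0128 q [-1.0235  0.4606  0.7217  1.9878 -0.4057  0.8392  0.2687]
```

```bash
python3 -m pendant '[[[0.02,0,0,0,0,0],[0,0,0,0,0,0],[0,0,0,0,0,0]]]'; python3 -m pendant '[[[0.02,0,0,0,0,0],[0,0,0,0,0,0],[0,0,0,0,0,0]]]'
python3 - <<'E'
from zoom import *
st()
zoom("scene",(150,200,300,350),"s7.png",1.1)
E
```

```text
time_s: 13.7
tcp_pos: [0.4954, 0.1919, 0.0904]
tool_rot: [0.952, 1.353, -0.951]
wrist_force: [-0.4, -0.5, -2.1]
finger_gap: 0.0126
time_s: 14.0
tcp_pos: [0.4954, 0.1919, 0.0895]
tool_rot: [0.952, 1.353, -0.951]
wrist_force: [-0.3, -0.0, -0.2]
finger_gap: 0.0126
t 14.0 tcp [0.4954 0.1919 0.0895] yawy 19.78 F [-0.2702 -0.0223 -0.2212] T [-0.007   0.0027 -0.0187] gap 0.0126 q [-1.0215  0.4633  0.7194  1.9889 -0.4086  0.8357  0.271 ]
s7.png 4.0
```

View pics/s7.png

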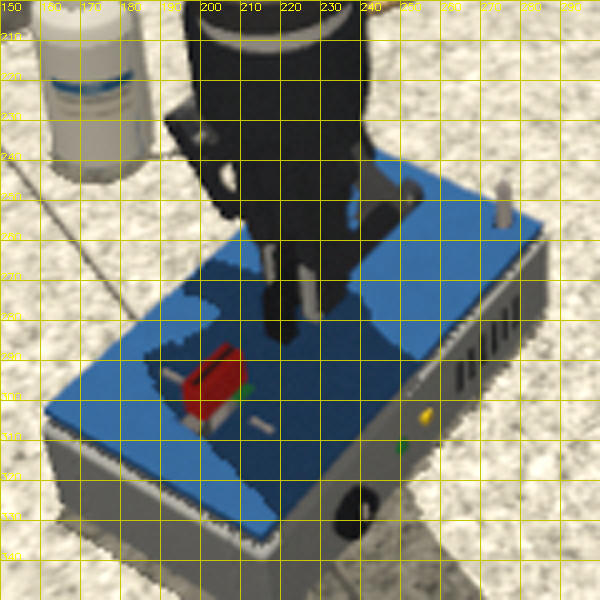

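The cover is resting on the seal: the weight is off the wrist, the pin stands through the hole at (273,250), and the wing is clear above the plate. I'll release it and move to the wing.

```bash
python3 -m pendant '[[[0,0,0,0,0,0],[0,0,0,0,0,0],[0,0,0,0,0,0],[0,0,0,0,0,0],[0,0,0,0,0,0]]]' 0 70
python3 -m pendant '[[[-0.2,0,0,0,0,0],[-0.35,0,0,0,0,0],[-0.35,0,0,0,0,0],[-0.1,0,0,0,0,0],[0,0,-0.3,0,0,0],[0,0,-0.5,0,0,0],[0,0,-0.4,0,0,0],[0,0,-0.12,0,0,0],[0,0,0,0,0,0],[0,0,0,0,0,0]]]'
python3 - <<'E'
from zoom import *
plan((.473,.254,.090),19.8)
zoom("scene",(150,200,300,350),"s8.png",1.1);zoom("top",(150,170,280,270),"t8.png")
E
```

```text
time_s: 14.55
tcp_pos: [0.4953, 0.1918, 0.0894]
tool_rot: [0.951, 1.353, -0.951]
wrist_force: [-0.9, 0.1, -0.3]
finger_gap: 0.0427
time_s: 15.55
tcp_pos: [0.4729, 0.2531, 0.139]
tool_rot: [0.951, 1.352, -0.952]
wrist_force: [-0.7, 0.1, -0.2]
finger_gap: 0.0428
t 15.55 tcp [0.4729 0.2531 0.139 ] yawy 19.74 F [-0.7257  0.1052 -0.2481] T [-0.0595 -0.0174  0.0114] gap 0.0428 q [-1.1805  0.3997  0.7603  1.9385 -0.3388  0.935   0.09  ]
world d mm [  0.1262   0.9319 -48.9872] | tool shift/50mm [ 0.9797  0.0092 -0.0175] | target-frame shift [ 0.9797  0.0087 -0.0167] | turn/8deg [-0.0071  0.0061  0.0042]
s8.png 4.0
t8.png 6.0
```

View pics/s8.png

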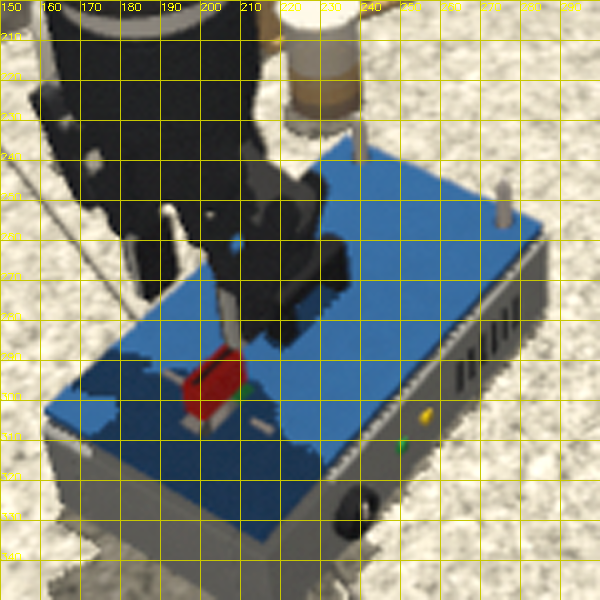

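```bash
python3 -m pendant '[[[0.2,0,-0.015,0,0,0],[0.3,0,0,0,0,0],[0.25,0,0,0,0,0],[0.15,0,0,0,0,0],[0.08,0,0,0,0,0],[0,0,0,0,0,0],[0,0,0,0,0,0]]]'
python3 - <<'E'
from zoom import *
plan((.473,.254,.090),19.8)
zoom("scene",(150,200,300,350),"s9.png",1.1)
E
```

```text
time_s: 16.35
tcp_pos: [0.473, 0.2547, 0.0905]
tool_rot: [0.952, 1.353, -0.951]
wrist_force: [0.0, 0.5, -0.2]
finger_gap: 0.0429
t 16.35 tcp [0.473  0.2547 0.0905] yawy 19.77 F [ 0.0121  0.4508 -0.2176] T [0.0263 0.0106 0.0212] gap 0.0429 q [-1.1351  0.469   0.7101  1.9746 -0.406   0.8419  0.143 ]
world d mm [ 0.0097 -0.6716 -0.4887] | tool shift/50mm [ 0.0098 -0.0044  0.0127] | target-frame shift [ 0.0098 -0.0044  0.0127] | turn/8deg [-0.0032 -0.0002 -0.004 ]
s9.png 4.0
```

View pics/s9.png

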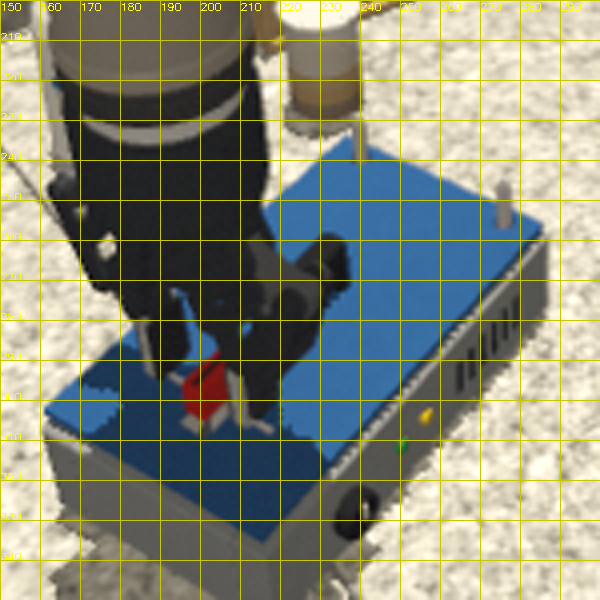

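The jaws straddle the wing, with red visible between the fingers at (202,298). Closing on it with a light grip.

```bash
python3 -m pendant '[[[0,0,0,0,0,0],[0,0,0,0,0,0],[0,0,0,0,0,0],[0,0,0,0,0,0],[0,0,0,0,0,0]]]' -1 30
python3 - <<'E'
from h import *
st()
E
```

```text
time_s: 16.9
tcp_pos: [0.4717, 0.2544, 0.0908]
tool_rot: [0.95, 1.355, -0.953]
wrist_force: [-5.1, -1.6, 5.8]
finger_gap: 0.0108
t 16.9 tcp [0.4717 0.2544 0.0908] yawy 19.78 F [-5.0612 -1.5729  5.8161] T [-0.2712  0.7182 -0.0057] gap 0.0108 q [-1.1356  0.4678  0.7104  1.9753 -0.4059  0.845   0.1429]
```

```bash
python3 -m pendant '[[[-0.02,-0.03,0,0,0,0],[0,0,0,0.4,0,0],[0,0,0,0.6,0,0],[0,0,0,0.8,0,0],[0,0,0,0.4,0,0],[0,0,0,0,0,0],[0,0,0,0,0,0]]]'
python3 - <<'E'
from h import *
st()
E
```

```text
time_s: 17.6
tcp_pos: [0.4719, 0.2545, 0.091]
tool_rot: [1.181, 1.226, -1.178]
wrist_force: [5.9, 2.1, -12.3]
finger_gap: 0.0114
t 17.6 tcp [0.4719 0.2545 0.091 ] yawy 2.26 F [  5.9131   2.0911 -12.2979] T [ 0.3739 -1.1453 -0.0467] gap 0.0114 q [-1.1932  0.4921  0.7887  1.979  -0.4596  0.8537 -0.1144]
```

```bash
python3 -m pendant '[[[0.013,0.016,-0.005,0,0,0],[0,0,0,0.5,0,0],[0,0,0,0.8,0,0],[0,0,0,0.9,0,0],[0,0,0,0.8,0,0],[0,0,0,0.5,0,0],[0,0,0,0,0,0],[0,0,0,0,0,0]]]'
python3 - <<'E'
from zoom import *
st()
zoom("scene",(150,200,300,350),"s10.png",1.1)
E
```

```text
time_s: 18.4
tcp_pos: [0.4725, 0.2544, 0.0909]
tool_rot: [1.533, 0.962, -1.531]
wrist_force: [3.6, 1.1, -6.1]
finger_gap: 0.0108
t 18.4 tcp [0.4725 0.2544 0.0909] yawy -25.73 F [ 3.6135  1.1197 -6.1069] T [-0.037  -0.8768  0.0295] gap 0.0108 q [-1.2727  0.5459  0.9109  1.9787 -0.5575  0.8868 -0.5132]
s10.png 4.0
```

View pics/s10.png

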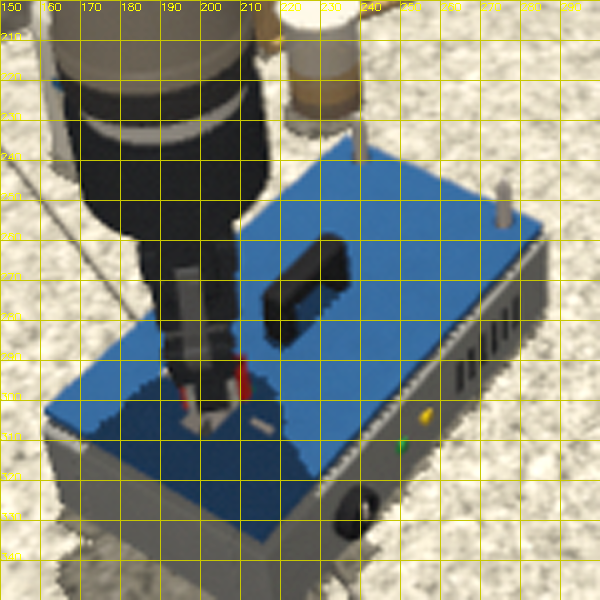

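The wing is turning with the gripper, with its red ends showing at (195,298) and (211,294). I'll turn it the rest of the way.

```bash
python3 -m pendant '[[[0.003,0,0,0.5,0,0],[0,0,0,0.8,0,0],[0,0,0,0.9,0,0],[0,0,0,0.9,0,0],[0,0,0,0.9,0,0],[0,0,0,0.8,0,0],[0,0,0,0.5,0,0],[0,0,0,0.2,0,0],[0,0,0,0,0,0],[0,0,0,0,0,0]]]'
python3 - <<'E'
from zoom import *
st()
zoom("scene",(150,200,300,350),"s11.png",1.1)
E
```

```text
time_s: 19.45
tcp_pos: [0.4731, 0.2537, 0.0909]
tool_rot: [2.031, 0.361, -2.027]
wrist_force: [5.4, -2.3, -4.4]
finger_gap: 0.0107
t 19.45 tcp [0.4731 0.2537 0.0909] yawy -69.78 F [ 5.3874 -2.3422 -4.4395] T [-0.4848 -1.1369 -0.0337] gap 0.0107 q [-1.3785  0.6566  1.0971  1.9808 -0.7228  0.9609 -1.1333]
s11.png 4.0
```

View pics/s11.png

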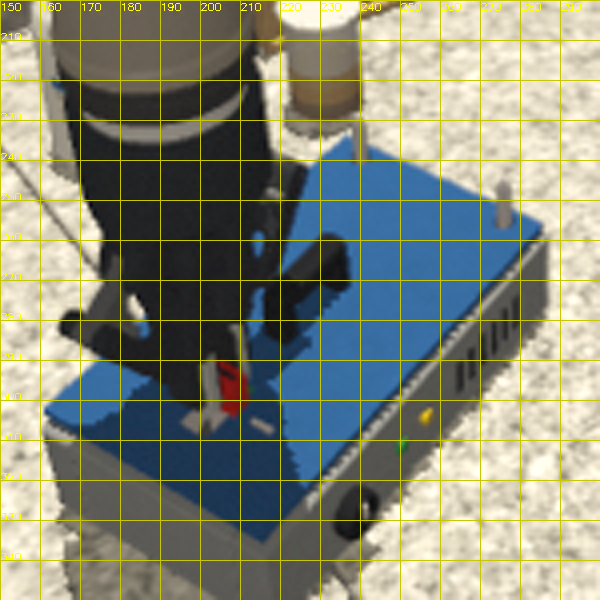

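```bash
python3 -m pendant '[[[0,0,0,0.3,0,0],[0,0,0,0,0,0],[0,0,0,0,0,0]]]'
python3 - <<'E'
from h import *
st()
E
python3 -m pendant '[[[0,0,0,0,0,0],[0,0,0,0,0,0],[0,0,0,0,0,0]]]' -0.4
python3 -m pendant '[[[-0.2,0,0,0,0,0],[-0.4,0,0,0,0,0],[-0.4,0,0,0,0,0],[-0.1,0,0,0,0,0],[0,0,0,0,0,0]]]'
python3 - <<'E'
from zoom import *
st()
zoom("scene",(150,200,300,350),"s12.png",1.1)
E
```

```text
time_s: 19.8
tcp_pos: [0.473, 0.2537, 0.0909]
tool_rot: [2.053, 0.323, -2.049]
wrist_force: [5.1, -3.3, -4.1]
finger_gap: 0.0111
t 19.8 tcp [0.473  0.2537 0.0909] yawy -72.0 F [ 5.0512 -3.2699 -4.0592] T [-0.5525 -1.1547  0.6347] gap 0.0111 q [-1.3834  0.6634  1.1063  1.9806 -0.7307  0.9659 -1.1653]
time_s: 20.1
tcp_pos: [0.4713, 0.2548, 0.0905]
tool_rot: [2.052, 0.323, -2.056]
wrist_force: [0.0, 0.1, -0.2]
finger_gap: 0.0263
time_s: 20.6
tcp_pos: [0.4724, 0.2549, 0.1464]
tool_rot: [2.056, 0.323, -2.053]
wrist_force: [-0.1, -0.1, -1.0]
finger_gap: 0.0257
t 20.6 tcp [0.4724 0.2549 0.1464] yawy -72.19 F [-0.1369 -0.1261 -1.0305] T [-0.0589  0.0031  0.0068] gap 0.0257 q [-1.4497  0.6037  1.1982  1.9374 -0.6525  1.06   -1.2254]
s12.png 4.0
```

View pics/s12.png

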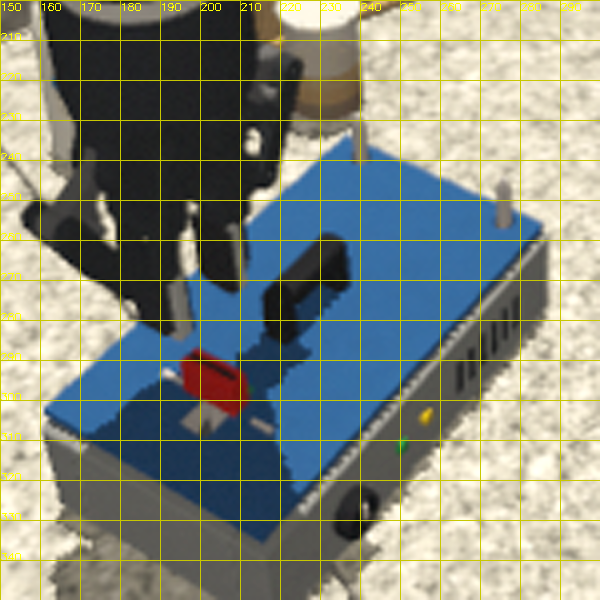

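The wing is across the slot and in line with both white marks, its slot running from (200,288) to (210,297). A reaction torque of 0.63 N·m shows it reached the stop. I'll turn back and go to the handle for the final press.

```bash
python3 -m pendant '[[[0,0,0,-0.6,0,0],[0,0,0,-1,0,0],[0,0,0,-1,0,0],[0,0,0,-1,0,0],[0,0,0,-1,0,0],[0,0,0,-1,0,0],[0,0,0,-1,0,0],[0,0,0,-1,0,0],[0,0,0,-1,0,0],[0,0,0,-1,0,0],[0,0,0,-1,0,0],[0,0,0,-0.9,0,0]]]' 0 70
python3 -m pendant '[[[0,0,0.4,0,0,0],[0,0,0.5,0,0,0],[0,0,0.34,0,0,0],[0,0,0.1,0,0,0],[0,0,0,0,0,0],[0,0,0,0,0,0]]]'
python3 - <<'E'
from zoom import *
plan((.4954,.1919,.0895),19.8)
zoom("scene",(150,200,300,350),"s13.png",1.1)
E
```

```text
time_s: 21.85
tcp_pos: [0.4711, 0.2541, 0.1445]
tool_rot: [0.946, 1.356, -0.949]
wrist_force: [0.1, 0.8, -0.6]
finger_gap: 0.0425
time_s: 22.45
tcp_pos: [0.4941, 0.1925, 0.145]
tool_rot: [0.95, 1.355, -0.951]
wrist_force: [-0.0, 0.1, 0.2]
finger_gap: 0.0424
t 22.45 tcp [0.4941 0.1925 0.145 ] yawy 19.85 F [-0.0284  0.1437  0.2018] T [ 0.0113 -0.0333  0.0206] gap 0.0424 q [-1.098   0.3905  0.8036  1.9474 -0.3455  0.946   0.2207]
world d mm [  1.3129  -0.5745 -55.5469] | tool shift/50mm [1.1109 0.0218 0.0205] | target-frame shift [1.1109 0.0208 0.0197] | turn/8deg [ 0.0064 -0.005   0.0063]
s13.png 4.0
```

View pics/s13.png

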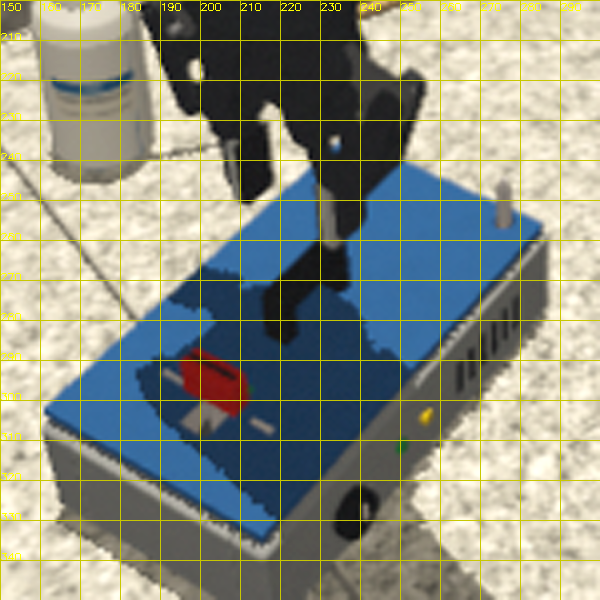

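```bash
python3 -m pendant '[[[0.2,0.022,0.02,0,0,0],[0.35,0,0,0,0,0],[0.3,0,0,0,0,0],[0.18,0,0,0,0,0],[0.07,0,0,0,0,0],[0,0,0,0,0,0],[0,0,0,0,0,0]]]'
python3 -m pendant '[[[0,0,0,0,0,0],[0,0,0,0,0,0],[0,0,0,0,0,0],[0,0,0,0,0,0],[0,0,0,0,0,0],[0,0,0,0,0,0]]]' -1 70
python3 - <<'E'
from h import *
plan((.4954,.1919,.0857),19.8)
E
```

```text
time_s: 23.2
tcp_pos: [0.4965, 0.1909, 0.0909]
tool_rot: [0.952, 1.353, -0.951]
wrist_force: [-0.6, 0.4, -0.1]
finger_gap: 0.0429
time_s: 23.8
tcp_pos: [0.4962, 0.191, 0.0907]
tool_rot: [0.952, 1.353, -0.951]
wrist_force: [-0.6, 0.3, 3.2]
finger_gap: 0.0124
t 23.8 tcp [0.4962 0.191  0.0907] yawy 19.78 F [-0.5715  0.2524  3.2116] T [ 0.0733  0.172  -0.0782] gap 0.0124 q [-1.0378  0.4702  0.7454  1.9876 -0.4249  0.8426  0.2883]
world d mm [-0.8277  0.9217 -5.0427] | tool shift/50mm [ 0.1009 -0.0094 -0.0229] | target-frame shift [ 0.1009 -0.0093 -0.023 ] | turn/8deg [-0.003  -0.003  -0.0032]
```

Gripped with little side force. Pressing down in small steps.

```bash
for i in 1; do python3 -m pendant '[[[0.02,0,0,0,0,0],[0.02,0,0,0,0,0],[0,0,0,0,0,0],[0,0,0,0,0,0]]]'; done
python3 -m pendant '[[[0.02,0,0,0,0,0],[0,0,0,0,0,0],[0,0,0,0,0,0]]]'
python3 -m pendant '[[[0.02,0,0,0,0,0],[0,0,0,0,0,0],[0,0,0,0,0,0]]]'
```

```text
time_s: 24.2
tcp_pos: [0.4962, 0.191, 0.0889]
tool_rot: [0.952, 1.353, -0.951]
wrist_force: [-1.9, 0.1, 6.3]
finger_gap: 0.0124
time_s: 24.5
tcp_pos: [0.4963, 0.191, 0.0881]
tool_rot: [0.952, 1.353, -0.951]
wrist_force: [-3.4, -0.1, 7.4]
finger_gap: 0.0125
time_s: 24.8
tcp_pos: [0.4962, 0.191, 0.0877]
tool_rot: [0.952, 1.354, -0.951]
wrist_force: [-3.8, 0.1, 12.3]
finger_gap: 0.0126
```

```bash
python3 -m pendant '[[[0.02,-0.008,0,0,0,0],[0,0,0,0,0,0],[0,0,0,0,0,0]]]'
python3 -m pendant '[[[0.01,0,0,0,0,0],[0,0,0,0,0,0],[0,0,0,0,0,0]]]'
python3 - <<'E'
from zoom import *
st()
zoom("scene",(150,200,300,350),"s14.png",1.1)
E
```

```text
time_s: 25.1
tcp_pos: [0.4962, 0.191, 0.0877]
tool_rot: [0.953, 1.355, -0.95]
wrist_force: [-6.6, -1.0, 21.1]
finger_gap: 0.0121
time_s: 25.4
tcp_pos: [0.4963, 0.191, 0.0877]
tool_rot: [0.953, 1.355, -0.95]
wrist_force: [-6.8, -1.6, 24.8]
finger_gap: 0.0126
t 25.4 tcp [0.4963 0.191  0.0877] yawy 19.76 F [-6.8415 -1.5749 24.7958] T [-0.2558  1.6285 -0.1122] gap 0.0126 q [-1.0324  0.4746  0.7409  1.9894 -0.432   0.8377  0.2947]
s14.png 4.0
```

View pics/s14.png

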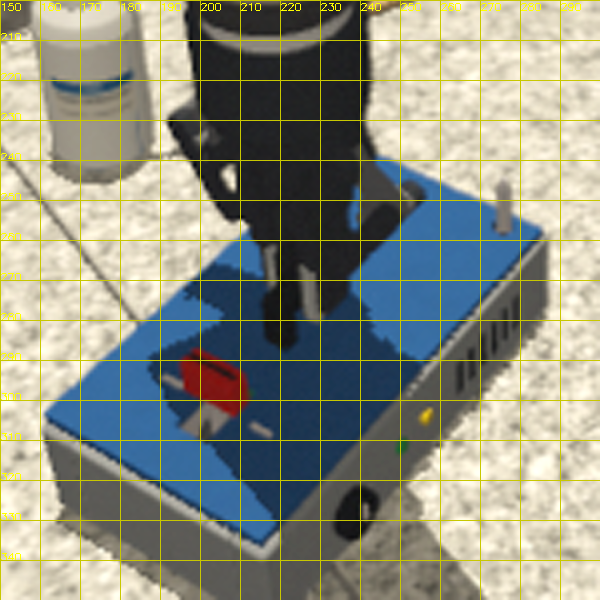

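The TCP has stopped at z = 0.0877 while the force rises from 12 to 25 N, so the cover is on the rigid rim (estimated underside about 0.0595–0.060 m). The gap along its edge has closed, and the wing still lines up with the marks. One hold check, then I hand in.

```bash
python3 -m pendant '[[[0,0,0,0,0,0],[0,0,0,0,0,0],[0,0,0,0,0,0],[0,0,0,0,0,0],[0,0,0,0,0,0]]]'
python3 - <<'E'
from h import *
st(); print(job_done())
E
```

```text
time_s: 25.95
tcp_pos: [0.4963, 0.191, 0.0877]
tool_rot: [0.953, 1.355, -0.95]
wrist_force: [-8.0, -1.2, 25.3]
finger_gap: 0.0128
t 25.95 tcp [0.4963 0.191  0.0877] yawy 19.76 F [-8.0343 -1.195  25.2778] T [-0.2989  1.6716 -0.0863] gap 0.0128 q [-1.0325  0.4746  0.741   1.9895 -0.432   0.8376  0.2947]
the job is handed in; nothing more can be done
None
```

I handed the job in at about 26 s, with the cover closed, the wing locked and the gripper still pressing on the handle. `job_done()` reports no verdict, so the result rests on my own checks.

- **Fitting:** I picked the cover up by its handle, lined it up with the pins from both cameras and lowered it gently onto the seal. The pin showed standing through its hole and the wing through the slot. The cover's weight came off the wrist, and I then let go.
- **Locking:** I turned the wing about 90° clockwise until it met the stop, which showed as a 0.63 N·m reaction. The picture showed its slot in line with both white marks.
- **Pressing:** I gripped the handle again and pressed down. The tool stopped at a fixed height while the force rose from 12 to 25 N. That puts the cover on the rigid frame, with its underside about 60 mm above the worktop. The push was steady at 25 N at hand-in.

**Off or not fully checked:**
- The two cameras disagreed by about 3–4 mm in absolute position. I relied on positions measured relative to the box instead, and the pins entered without side force.
- About 8 N of sideways force remained during the final press, and I left it.
- I saw no contact with the stopper, sample glass or reagent bottles, but I did not measure them again at the end.

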